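# Face up a leaning row of chocolate cartons

### The job

Tidy the chocolate display: add the blue carton from the counter to the row in the tray, and leave all six standing upright on their long edges, pushed close together against the tall end panel, with their ends squared up flush against the tray's front lip. Leave the jar, the oil bottle and the pepper mill where they are.

Things in the scene. Friction and masses are not known exactly. Their poses are not given: they have to be found in the camera images.
- tray: Wooden counter display tray, fixed, 190 mm along its x by 270 mm along its y. Origin: centre of its underside, z up. Floor 8 mm thick. Tall end panel (backstop) at the +y end, low lip along the +x side (customers' side), low rail (top at z = 0.030, inner face at y = -0.125) at the -y end, open on the -x side towards the robot.
- panel_face (a point): Point on the inner face of the tall end panel at floor level: y = +0.123, z = 0.008 in the tray's frame; axes as the tray's. The panel is 12 mm thick, its top 68 mm above the tray's floor.
- lip_face (a point): Point on the inner face of the low front lip at floor level: x = +0.085, z = 0.008 in the tray's frame; axes as the tray's. The lip is 10 mm thick, its top 22 mm above the tray's floor.
- slab1: Chocolate brown rigid flat carton with a gilt band, 150 mm long (x), 16 mm thick (y), 62 mm high (z), about 100 g; origin: centre of its underside. On its long edge in the tray, x roughly along the tray's x, top leaning 20 to 40 degrees towards the end panel (foot out to -y), far end 8 to 28 mm short of the lip. The five lean one on another in varying order, the first on the end panel; each stands by itself once within 14 degrees of upright.
- slab2: Mustard yellow rigid flat carton with a gilt band, 150 mm long (x), 16 mm thick (y), 62 mm high (z), about 100 g; origin: centre of its underside. On its long edge in the tray, x roughly along the tray's x, top leaning 20 to 40 degrees towards the end panel (foot out to -y), far end 8 to 28 mm short of the lip. The five lean one on another in varying order, the first on the end panel; each stands by itself once within 14 degrees of upright.
- slab3: Dark teal rigid flat carton with a gilt band, 150 mm long (x), 16 mm thick (y), 62 mm high (z), about 100 g; origin: centre of its underside. On its long edge in the tray, x roughly along the tray's x, top leaning 20 to 40 degrees towards the end panel (foot out to -y), far end 8 to 28 mm short of the lip. The five lean one on another in varying order, the first on the end panel; each stands by itself once within 14 degrees of upright.
- slab4: Crimson rigid flat carton with a gilt band, 150 mm long (x), 16 mm thick (y), 62 mm high (z), about 100 g; origin: centre of its underside. On its long edge in the tray, x roughly along the tray's x, top leaning 20 to 40 degrees towards the end panel (foot out to -y), far end 8 to 28 mm short of the lip. The five lean one on another in varying order, the first on the end panel; each stands by itself once within 14 degrees of upright.
- slab5: Cream rigid flat carton with a gilt band, 150 mm long (x), 16 mm thick (y), 62 mm high (z), about 100 g; origin: centre of its underside. On its long edge in the tray, x roughly along the tray's x, top leaning 20 to 40 degrees towards the end panel (foot out to -y), far end 8 to 28 mm short of the lip. The five lean one on another in varying order, the first on the end panel; each stands by itself once within 14 degrees of upright.
- spare: Blue rigid flat carton, the same as the other five: 150 mm long (x), 16 mm thick (y), 62 mm high (z), about 100 g; origin: centre of its underside. It stands upright on its long edge on the counter, off the tray's -y end; it can be gripped across its 16 mm from above. The cartons are smooth (friction about 0.4): pushed in the thickness direction lower than about 15 mm above the foot, an upright one slides; pushed higher it tips over.
- jar: Bystander: loose green glass jar with a green cap, 72 mm across, 115 mm high; origin: centre of its underside.
- oil: Bystander: loose dark oil bottle, 60 mm across, 240 mm high; origin: centre of its underside.
- mill: Bystander: loose dark wooden pepper mill, 54 mm across, 145 mm high; origin: centre of its underside.
Mind the look-alikes: they are no part of the job. Leave any purple look-alike of the slab2 alone.

How it is judged:
By the outcome, as a careful person would: the job done as asked, in the order asked, and still so for the second after the job is handed in, with the robot touching nothing.
It also fails if it takes over 58 s, if anything falls off the work surface, if the arm or the gripper's body presses on something with over 40 N, if the wrist force passes 120 N, or if a joint passes its speed limit or range.

### The arm

A 7-joint arm with a two-finger parallel gripper is mounted at the origin on the work surface. World frame = base frame: x ahead of the robot, y to its left, z up, the work surface at z = 0. Lengths are in m, angles in rad, forces in N, time in s.
With the tool pointing down it reaches from about 0.35 to 0.9 m from the base axis. Payload 7.2 kg.
Tool frame: the origin (TCP) lies at the very end of the fingers, on their centre line; the grasp point (between the pads) lies 19 mm behind it; z points along the fingers, y is the line along which they close (so a half turn about z gives the same grasp; the last joint's range is limited). The gripper opens to 85 mm and grips with 20 to 120 N. Pads are 22 mm wide; open, the fingers measure 114 mm over their backs; the gripper's body (76 mm by 85 mm) begins 54 mm behind the grasp point. The pads swing forward as they close: fully open they stand 13 mm farther back than shut.
Start: joints at [1.076, 0.411, -0.013, 1.596, 0.006, 1.134, -0.082], TCP at [0.259, -0.569, 0.192] pointing down, gripper open.
Joint ranges: [-2.95, 2.95], [-0.29, 1.99], [-1.47, 1.44], [0.14, 2.54], [-1.03, 4.17], [0.13, 1.85], [-2.86, 2.86]. Speed limits (rad/s): [2.39, 2.39, 3.01, 3.01, 3.14, 3.14, 3.14].

### API

Orientations are given as a unit quaternion [x, y, z, w].
In Python, from workcell import * gives the robot as it stands.
- The arm moves only by the shell command python3 -m inch 'ROWS' [FORCE]. ROWS is JSON, a list of rows, each a list of 5 numbers: the shift along the world's x, y, z scaled (see below), then the turn about the world's z scaled (see below), then the closure, from -1 (fully open) to 1 (shut), so that 0 is half open. A call has 1 to 12 rows; each row shifts and turns the commanded pose from where the row before left it; what a row does not reach is not made up. The controller multiplies each number of a shift by 50 mm and each number of a turn by pi rad. A row lasts 1/10 s, in which the tool goes at most 50 mm and 8.59 degrees, less where a joint would pass 70% of its speed; a pose out of reach is approached as far as the arm can. A call with a number of a shift or a turn outside -1 to 1 is refused whole. A call with a gripper value outside its range is refused whole. The fingers move at their own pace and stop on an object; FORCE is the grip in N (left out, the last holds). Time passes only in rows, so rows that do not move let the fingers close. It gives the time, the measured TCP pose, the force, the opening and the grip force at its end, in the units of the state.
- read_state(): the state, without advancing time (a new reading comes with each control period).
- read_camera(name): name is "scene" or "top" or "wrist"; returns a dict with "frame" (480x640x3 uint8, red, green, blue), "depth" (480x640 float32, m along the optical axis (not along the pixel's ray), 0 where there is no reading), "camera_matrix" (3x3 intrinsics, pixels), "R" (3x3) and "t" (3): a world point X has camera coordinates R X + t; the wrist camera has in their place "hand_eye" (4x4, takes a point from camera to tool coordinates, whose origin is the TCP and whose axes are the flange's). Camera axes: x right, y down, z forward; pixel columns grow to the right and rows downward; lengths in m; the calibration is good to about 2 mm. The wrist camera is an equidistant fisheye: a pixel r from the principal point sees the ray r / f radians off the axis. A picture is of the moment at which its call begins: read the wrist's pose just before it.
- finish_job(): hands the job in; it is judged then, once.
Trained networks look in a picture, given as the dict that the camera call returned (one of the last four; its "shot" number tells which), for a name from the list of things; names that differ only in an ending like _2 or _b are one class to them, and where a whole thing is asked for, a point or a joint stands for the part that bears it (a point fixed in the world has none). Each returns a list of dicts, best first, with "score" (0 to 1); they miss things now and then, are a little off and sometimes report something else, mostly with a low value. They report only what shows in the picture. A call takes as long as a camera call. They do not tell look-alikes from the thing itself.
- search_frame(picture, query): "bbox" ([centre column, centre row, width, height] in pixels, round what is visible of it).
- mark_of(picture, query): "point" ([row, column] in pixels: a listed point, or the origin of a listed thing).
The state is a dict: "t": time; "joints": joint angles; "qvel": joint speeds; "effort": joint torques, N m; "position": TCP position; "orientation": TCP orientation; "wrist_force": force on the tool from outside, world axes, zero at the start; "ft_torque": the same for the moment, N m; "finger_gap": opening from 0.0 (shut) to 1.0 (fully open); "gripper_force": force on a finger pad.
Only numpy, scipy, OpenCV 4.12 (cv2) and the standard library are available. Lean on these libraries where they do the work, as an engineer would, in place of code of your own. Each camera call takes 0.05 s, during which the arm holds its last target. There are 200 camera calls.

## Working session

There is one attempt and no reset: what is moved stays moved. The work goes in short steps, Python scripts to look and compute and a shell command to move; the robot and the scene stay as the last step left them, time stands still between calls to the robot, and variables do not carry over. Pictures are saved under pics/ and viewed, at most 10 in all, crops included, and the job is handed in when it is done.

```bash
ls; mkdir -p pics; cat > h.py <<'E'
from workcell import *
import numpy as np, cv2
def shot(n,name=None):
    p=read_camera(n)
    if name: cv2.imwrite(f'pics/{name}.png',cv2.cvtColor(p['frame'],cv2.COLOR_RGB2BGR))
    return p
def cloud(p):
    K=p['camera_matrix'];d=p['depth'];v,u=np.indices(d.shape)
    X=np.stack([(u-K[0,2])/K[0,0]*d,(v-K[1,2])/K[1,1]*d,d],-1)
    return (X-p['t'])@p['R']   # R^T (X-t)
E
python3 - <<'E'
from h import *
a=shot('scene','s1');b=shot('top','t1')
np.savez('a.npz',**{k:a[k] for k in('frame','depth','camera_matrix','R','t')});np.savez('b.npz',**{k:b[k] for k in('frame','depth','camera_matrix','R','t')})
print(read_state())
for p in (a,b):
  print(p['t'], p['R'][2])
  C=cloud(p)
  for q in ['tray','panel_face','lip_face','spare','slab1','slab2','slab3','slab4','slab5','jar','oil','mill']:
    s=search_frame(p,q)[:2]; m=mark_of(p,q)[:1]
    print(q,[(np.round(x['bbox']),round(x['score'],2)) for x in s],[(np.round(x['point']),round(x['score'],2)) for x in m])
E
```

```text
pics
{'t': 0.1, 'joints': array([ 1.07580813,  0.41183459, -0.01270033,  1.59694945,  0.00560768,
        1.13429738, -0.08219958]), 'qvel': array([ 0.00186248, -0.00349229, -0.00075866, -0.0032123 ,  0.00143595,
       -0.00016146, -0.0005542 ]), 'effort': array([ 4.04204271e-03, -6.01830482e+01,  6.84976168e-01, -3.00084579e+01,
        1.40973780e-02,  6.54169125e-03, -9.38587959e-05]), 'position': array([ 0.25846614, -0.56850695,  0.19163259]), 'orientation': array([ 9.77315679e-01,  2.11786533e-01, -2.09135048e-04, -6.95819355e-04]), 'wrist_force': array([-0.01082946, -0.59021382,  0.14332059]), 'ft_torque': array([ 0.0088661 , -0.02923773, -0.02155308]), 'gripper_force': 0.0, 'finger_gap': 0.9984374022319047}
[-0.43550561 -0.23077337  1.42030576] [-0.33753411  0.37025617 -0.86543694]
tray [(array([355., 250., 127., 113.]), 0.97)] [(array([255., 350.]), 0.95)]
panel_face [(array([354., 251., 128., 116.]), 0.57), (array([367., 238.,  43.,  59.]), 0.28)] []
lip_face [(array([354., 251., 124., 112.]), 0.71), (array([381., 223.,  41.,  41.]), 0.71)] [(array([279., 371.]), 0.6)]
spar
[... 1472 characters left out ...]
)]
slab2 [(array([269., 220.,  24.,  70.]), 0.93), (array([297., 223.,  37.,  72.]), 0.86)] [(array([223., 303.]), 0.9)]
slab3 [(array([269., 220.,  24.,  70.]), 0.93), (array([297., 223.,  37.,  72.]), 0.86)] [(array([223., 303.]), 0.9)]
slab4 [(array([269., 220.,  24.,  70.]), 0.93), (array([297., 223.,  37.,  72.]), 0.86)] [(array([223., 303.]), 0.9)]
slab5 [(array([269., 220.,  24.,  70.]), 0.93), (array([297., 223.,  37.,  72.]), 0.86)] [(array([223., 303.]), 0.9)]
jar [(array([463., 140.,  46.,  45.]), 0.9)] [(array([150., 457.]), 0.7)]
oil [(array([145., 201.,  58.,  48.]), 0.87)] [(array([208., 161.]), 0.73)]
mill [(array([180., 323.,  39.,  26.]), 0.6)] [(array([321., 189.]), 0.59)]
```

View images.

```bash
python3 - <<'E'
import cv2
s=cv2.imread('pics/s1.png');t=cv2.imread('pics/t1.png')
cv2.imwrite('pics/c1.png',cv2.resize(t[120:360,120:560],None,fx=1.8,fy=1.8,interpolation=cv2.INTER_CUBIC)) 
cv2.imwrite('pics/c2.png',cv2.resize(s[110:430,140:480],None,fx=1.8,fy=1.8,interpolation=cv2.INTER_CUBIC))
E
```

```text
(no output)
```

View pics/c1.png

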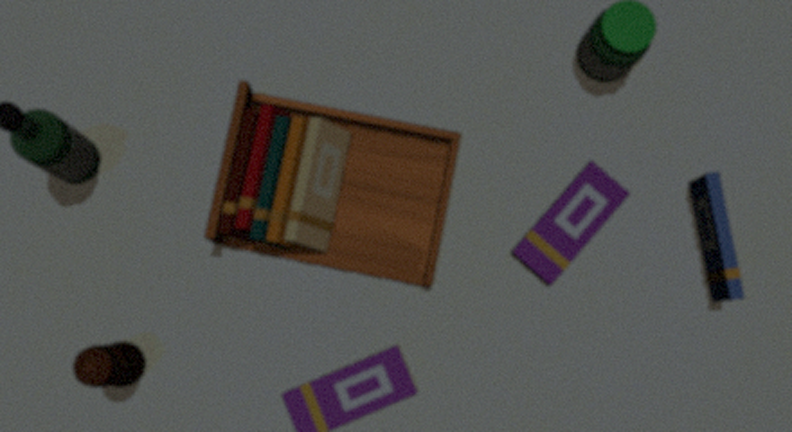

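View pics/c2.png

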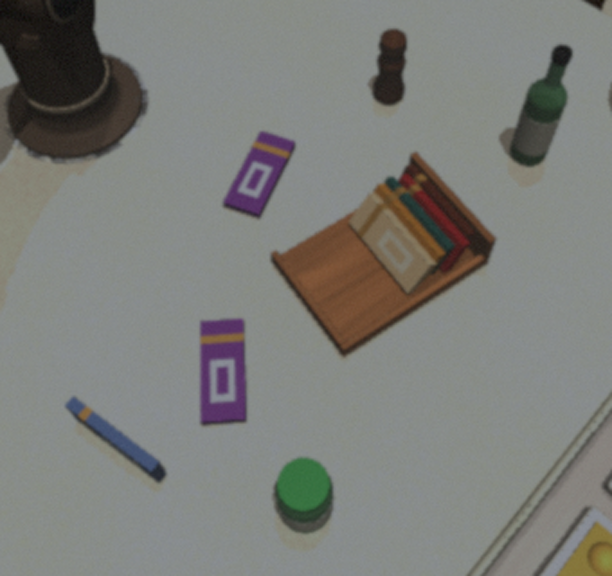

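Top crop: the tray is at (335,185), with the row leaning on the panel at left in the order brown, crimson, teal, mustard, cream. The blue spare stands at (718,235), two purple look-alikes lie flat, and the jar, oil and mill are clear of the row. The scene crop agrees. Next I fit the tray and spare from depth.

```bash
cat >> h.py <<'E'
def near(p,C,c,half,zlo=.004,zhi=.3):
    return (np.abs(C[...,0]-c[0])<half[0])&(np.abs(C[...,1]-c[1])<half[1])&(C[...,2]>zlo)&(C[...,2]<zhi)&(p['depth']>0)
def rect(m,C,k=2):
    m=cv2.morphologyEx(m.astype(np.uint8),cv2.MORPH_OPEN,np.ones((k,k))).astype(bool)
    P=C[m][:,:2]; return cv2.minAreaRect((P*1000).astype(np.float32)),m
E
cat > f.py <<'E'
from h import *
for n in 'ab':
    p=dict(np.load(n+'.npz'));C=cloud(p)
    print(n,[ (q,np.round(C[v,u],3)) for q,v,u in (([('floor',)+(255,350)] if 0 else [('tc',224,308),('sp',252,516),('jar',140,463),('oil',201,145),('mill',323,180)]) if n=='b' else [('tc',255,350),('sp',352,205),('jar',385,311)])])
    v=C[:,:,2][p['depth']>0]
    if n=='b':
        hsv=cv2.cvtColor(p['frame'],cv2.COLOR_RGB2HSV)
        c=C[224,308]; m=near(p,C,c,(.19,.19),.004,.09)
        # drop purple
        m&=~((hsv[...,0]>130)&(hsv[...,0]<160)&(hsv[...,1]>60))
        cnt,lab,st,ce=cv2.connectedComponentsWithStats(m.astype(np.uint8)); l=lab[224,330]; print(st[1:][st[1:,4]>100])
        print('tray',rect(lab==l,C)[0])
        s=C[252,516]; m=near(p,C,s,(.11,.11),.03,.09); print('spare top',rect(m,C)[0],np.median(C[m][:,2]))
        for z0,z1 in((.022,.036),(.066,.085)):
            mm=(lab==l)&(C[...,2]>z0)&(C[...,2]<z1); print(z0,mm.sum())
    else:
        m=near(p,C,C[352,205],(.11,.11),.02,.09); print('spare',rect(m,C)[0])
E
python3 f.py
```

```text
a [('tc', array([0.583, 0.116, 0.011])), ('sp', array([ 0.522, -0.327,  0.062])), ('jar', array([ 0.762, -0.222,  0.113]))]
spare ((689.697265625, -339.15142822265625), (45.25594711303711, 494.07196044921875), 86.67472076416016)
b [('tc', array([0.581, 0.119, 0.017])), ('sp', array([ 0.508, -0.32 ,  0.049])), ('jar', array([ 0.733, -0.202,  0.115])), ('oil', array([0.607, 0.429, 0.16 ])), ('mill', array([0.374, 0.364, 0.136]))]
[[  233   165   144   115 10879]]
tray ((545.9270629882812, 130.0398406982422), (282.74737548828125, 277.6549987792969), 75.0556640625)
spare top ((484.927734375, -131.55337524414062), (156.0786590576172, 466.8963623046875), 7.169139385223389) 0.05918184972774738
0.022 1391
0.066 1677
```

```bash
sed -i 's/(P\*1000).astype(np.float32)/np.ascontiguousarray(P*1000,dtype=np.float32)/' h.py; cat >> f.py <<'E'
p=dict(np.load('b.npz'));C=cloud(p)
m=near(p,C,(.581,.119),(.19,.19),.02,.1)
im=np.zeros((300,300,3),np.uint8)
P=C[m];F=p['frame'][m]
ij=((P[:,:2]-[.43,-.03])*1000).astype(int)
ok=((ij>=0)&(ij<300)).all(1);im[299-ij[ok,0],299-ij[ok,1]]=(P[ok,2:]/.09*255).clip(0,255)
cv2.imwrite('pics/h.png',cv2.resize(im,None,fx=2,fy=2,interpolation=0))
E
python3 f.py
```

```text
a [('tc', array([0.583, 0.116, 0.011])), ('sp', array([ 0.522, -0.327,  0.062])), ('jar', array([ 0.762, -0.222,  0.113]))]
spare ((689.697265625, -339.15142822265625), (45.25594711303711, 494.07196044921875), 86.67472076416016)
b [('tc', array([0.581, 0.119, 0.017])), ('sp', array([ 0.508, -0.32 ,  0.049])), ('jar', array([ 0.733, -0.202,  0.115])), ('oil', array([0.607, 0.429, 0.16 ])), ('mill', array([0.374, 0.364, 0.136]))]
[[  233   165   144   115 10879]]
tray ((545.9270629882812, 130.0398406982422), (282.74737548828125, 277.6549987792969), 75.0556640625)
spare top ((484.927734375, -131.55337524414062), (156.0786590576172, 466.8963623046875), 7.169139385223389) 0.05918184972774738
0.022 1391
0.066 1677
```

View pics/h.png

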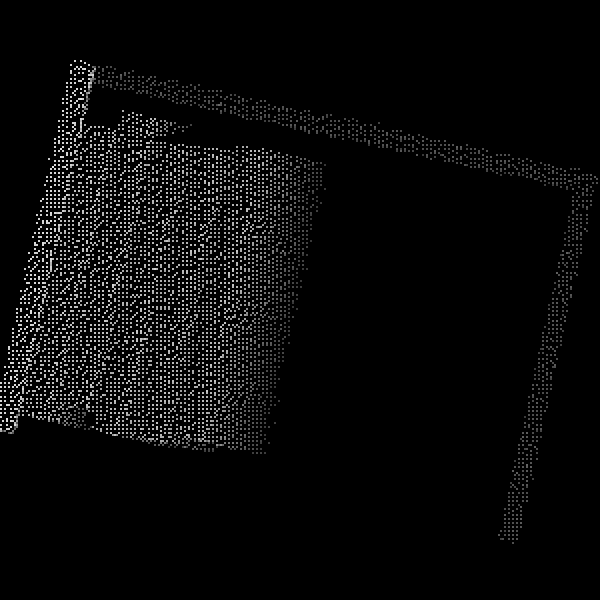

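```bash
cat > g.py <<'E'
from h import *
from scipy.optimize import least_squares
p=dict(np.load('b.npz'));C=cloud(p)
m=near(p,C,(.581,.119),(.19,.19),.02,.1);P=C[m]
def loc(s,P):
    c,n=np.cos(s[2]),np.sin(s[2]);d=P[:,:2]-s[:2];return np.c_[c*d[:,0]+n*d[:,1],-n*d[:,0]+c*d[:,1],P[:,2]]
s=np.array([.578,.12,-.2])
def sets(s,w):
    L=loc(s,P);z=L[:,2]
    lo=abs(z-.030)<.004;hi=abs(z-.076)<.005
    return (lo&(abs(L[:,0]-.09)<w)&(abs(L[:,1])<.12), lo&(abs(L[:,1]+.13)<w)&(abs(L[:,0])<.08), hi&(abs(L[:,1]-.129)<w)&(abs(L[:,0])<.085))
for w in (.025,.015,.01,.008,.008,.008):
    A=sets(s,w)
    f=lambda s:np.r_[loc(s,P[A[0]])[:,0]-.09,loc(s,P[A[1]])[:,1]+.13,loc(s,P[A[2]])[:,1]-.129]
    s=least_squares(f,s,loss='soft_l1',f_scale=.003).x
print('tray',s,np.degrees(s[2]),[a.sum() for a in A],'sep',loc(s,P[A[2]])[:,1].mean(),loc(s,P[A[1]])[:,1].mean(),[P[a][:,2].mean() for a in A])
L=loc(s,P); R=(L[:,1]<.12)&(L[:,1]>-.11)&(abs(L[:,0])<.08);R&=L[:,2]>.02
print('row x',np.percentile(L[R][:,0],[1,50,99]),'y',np.percentile(L[R][:,1],[.5,2,50]),'z',np.percentile(L[R][:,2],[1,50,99]))
b=L[R]; 
for x in (-.05,0,.04):
    q=b[abs(b[:,0]-x)<.01]; print(x,[(round(y,3),round(float(np.median(q[abs(q[:,1]-y)<.003][:,2])),3)) for y in np.arange(.0,.12,.008) if (abs(q[:,1]-y)<.003).sum()>4])
for z0 in(.02,.052):
    m=near(p,C,(.508,-.32),(.11,.06),z0,.08);Q=C[m][:,:2]
    l=np.polyfit(Q[:,0],Q[:,1],1);yaw=np.arctan(l[0]); d=np.array([np.cos(yaw),np.sin(yaw)]);e=np.array([-d[1],d[0]])
    print('spare',m.sum(),np.degrees(yaw),'ends',np.percentile(Q@d,[1,99]),'width',np.percentile(Q@e,[2,98]))
    mid=np.percentile(Q@d,[1,99]).mean()*d+np.percentile(Q@e,[2,98]).mean()*e;print(mid,C[m][:,2].max())
E
python3 g.py
```

```text
tray [ 0.57880466  0.12256352 -0.21590772] -12.370600993386516 [np.int64(459), np.int64(299), np.int64(460)] sep 0.12873333354961564 -0.12962055563175706 [np.float64(0.02909262240259726), np.float64(0.029245071057023942), np.float64(0.07510928337501713)]
row x [-0.07832079 -0.00596526  0.07067269] y [-0.00038292  0.00168934  0.05847601] z [0.02177603 0.06260301 0.07165725]
-0.05 [(np.float64(0.0), 0.022), (np.float64(0.008), 0.033), (np.float64(0.016), 0.044), (np.float64(0.024), 0.054), (np.float64(0.032), 0.065), (np.float64(0.04), 0.062), (np.float64(0.048), 0.061), (np.float64(0.056), 0.066), (np.float64(0.064), 0.061), (np.float64(0.072), 0.066), (np.float64(0.08), 0.063), (np.float64(0.088), 0.064), (np.float64(0.096), 0.067), (np.float64(0.104), 0.065), (np.float64(0.112), 0.069)]
0 [(np.float64(0.0), 0.023), (np.float64(0.008), 0.033), (np.float64(0.016), 0.044), (np.float64(0.024), 0.054), (np.float64(0.032), 0.064), (np.float64(0.04), 0.061), (np.float64(0.048), 0.059), (np.float64(0.056), 0.066), (np.float64(0.064), 0.062), (np.float64(0.072), 0.066), (np.float64(0.08), 0.063), (np.float64(0.088), 0.065), (np.float64(0.096), 0.067), (np.float64(0.104), 0.064), (np.float64(0.112), 0.068)]
0.04 [(np.float64(0.0), 0.024), (np.float64(0.008), 0.032), (np.float64(0.016), 0.043), (np.float64(0.024), 0.054), (np.float64(0.032), 0.063), (np.float64(0.04), 0.062), (np.float64(0.048), 0.059), (np.float64(0.056), 0.066), (np.float64(0.064), 0.06), (np.float64(0.072), 0.066), (np.float64(0.08), 0.064), (np.float64(0.088), 0.064), (np.float64(0.096), 0.067), (np.float64(0.104), 0.064), (np.float64(0.112), 0.069)]
spare 1056 7.479589341072496 ends [0.38895034 0.53588687] width [-0.39876706 -0.38184704]
[ 0.50929146 -0.32679163] 0.06682956138039023
spare 650 7.499714968427473 ends [0.3890896  0.53546421] width [-0.39917665 -0.38233617]
[ 0.50932438 -0.32707673] 0.06682956138039023
```

Tray fit: centre (0.579, 0.123), yaw −12.4°. Spare: (0.509, −0.327), yaw 7.5°. In the height map, cream leans about 36° with its foot at tray y ≈ −7 mm. First I'll push the row upright by its feet.

```bash
cat >> h.py <<'E'
T=np.array([.5788,.1226]);W=-.2159
def tr(P):
    c,n=np.cos(W),np.sin(W);d=np.asarray(P)[...,:2]-T;return np.stack([c*d[...,0]+n*d[...,1],-n*d[...,0]+c*d[...,1]],-1)
def wl(x,y): c,n=np.cos(W),np.sin(W);return T+[c*x-n*y,n*x+c*y]
def st():
    s=read_state();q=s['orientation'];a=2*np.degrees(np.arctan2(q[1],q[0]))+90
    print('t',round(s['t'],2),'pos',s['position'].round(4),'tray',tr(s['position']).round(4),'closing line',round((a+90)%180-90,1),'gap',round(s['finger_gap'],2),'F',s['wrist_force'].round(1))
    return s
def goto(x,y,z=None,tray=True):
    s=st();g=wl(x,y) if tray else np.array([x,y]);d=g-s['position'][:2]
    print('delta scaled',(d/.05).round(2),'' if z is None else round((z-s['position'][2])/.05,2))
E
python3 -m inch '[[0.38,0.8,0,0.042,0],[0.38,0.8,0,0.042,0],[0.38,0.8,0,0.042,0],[0.38,0.8,0,0.042,0],[0.38,0.8,0,0.042,0],[0.38,0.8,0,0.042,0],[0.38,0.8,0,0.042,0],[0.38,0.8,0,0,0],[0.38,0.8,0,0,0],[0.38,0.8,0,0,0],[0.38,0.8,0,0,0],[0.38,0.8,0,0,0]]' 40
python3 -c "
from h import *
goto(-.003,-.05,.012)"
```

```text
t: 3.7
position: [0.4873, -0.0874, 0.1927]
orientation: [0.781, 0.625, 0.0, 0.0]
wrist_force: [0.5, -0.9, -0.2]
finger_gap: 0.503
gripper_force: 0.0
t 3.7 pos [ 0.4873 -0.0874  0.1927] tray [-0.0444 -0.2247] closing line -12.6 gap 0.5 F [ 0.5 -0.9 -0.2]
delta scaled [1.56 3.24] -3.61
```

```bash
python3 -m inch '[[0.39,0.81,0,0,0],[0.39,0.81,0,0,0],[0.39,0.81,0,0,0],[0.39,0.81,-0.4,0,0],[0,0,-0.8,0,0],[0,0,-0.8,0,0],[0,0,-0.8,0,0],[0,0,-0.5,0,0],[0,0,-0.27,0,0],[0,0,0,0,0]]' 
python3 -c "
from h import *
goto(-.003,.032,.012)"
```

```text
t: 4.7
position: [0.5637, 0.0728, 0.0124]
orientation: [0.781, 0.625, -0.001, -0.001]
wrist_force: [-0.8, 0.3, 0.6]
finger_gap: 0.503
gripper_force: 0.0
t 4.7 pos [0.5637 0.0728 0.0124] tray [-0.0041 -0.0518] closing line -12.6 gap 0.5 F [-0.8  0.3  0.6]
delta scaled [0.38 1.63] -0.01
```

```bash
python3 -m inch '[[0.05,0.25,0,0,0],[0.05,0.25,0,0,0],[0.021,0.098,0,0,0],[0.021,0.098,0,0,0],[0.021,0.098,0,0,0],[0.021,0.098,0,0,0],[0.021,0.098,0,0,0],[0.021,0.098,0,0,0],[0.021,0.098,0,0,0]]' 
python3 -c "
from h import *
goto(-.003,.032,.012)"
```

```text
t: 5.6
position: [0.5771, 0.1326, 0.0138]
orientation: [0.781, 0.625, -0.0, -0.0]
wrist_force: [-0.7, 0.7, -0.5]
finger_gap: 0.503
gripper_force: 0.0
t 5.6 pos [0.5771 0.1326 0.0138] tray [-0.0038  0.0095] closing line -12.6 gap 0.5 F [-0.7  0.7 -0.5]
delta scaled [0.11 0.44] -0.04
```

```bash
python3 -m inch '[[0.013,0.06,0,0,0],[0.013,0.06,0,0,0],[0.013,0.06,0,0,0],[0.013,0.06,0,0,0],[0.013,0.06,0,0,0]]' 
python3 - <<'E'
from h import *
st();p=shot('top','t2');C=cloud(p)
m=near(p,C,T,(.19,.19),.02,.1);L=np.c_[tr(C[m]),C[m][:,2]]
for x in (-.06,.05):
    q=L[abs(L[:,0]-x)<.012]; print(x,[(round(y,3),round(float(np.median(q[abs(q[:,1]-y)<.002][:,2])),3)) for y in np.arange(.02,.13,.005) if (abs(q[:,1]-y)<.002).sum()>4])
i=p['frame'][150:300,220:400,::-1];cv2.imwrite('pics/c3.png',cv2.resize(i,None,fx=4,fy=4,interpolation=cv2.INTER_CUBIC))
E
```

```text
t: 6.1
position: [0.5781, 0.1378, 0.0135]
orientation: [0.782, 0.623, -0.007, 0.003]
wrist_force: [-10.9, -26.4, 18.9]
finger_gap: 0.502
gripper_force: 16.9
t 6.1 pos [0.5781 0.1378 0.0135] tray [-0.0039  0.0147] closing line -12.9 gap 0.5 F [-10.9 -26.4  18.9]
-0.06 [(np.float64(0.02), 0.047), (np.float64(0.025), 0.053), (np.float64(0.03), 0.062), (np.float64(0.035), 0.064), (np.float64(0.04), 0.062), (np.float64(0.045), 0.058), (np.float64(0.05), 0.061), (np.float64(0.055), 0.067), (np.float64(0.06), 0.064), (np.float64(0.065), 0.061), (np.float64(0.07), 0.065), (np.float64(0.075), 0.067), (np.float64(0.08), 0.064), (np.float64(0.085), 0.061), (np.float64(0.09), 0.067), (np.float64(0.095), 0.068), (np.float64(0.1), 0.065), (np.float64(0.105), 0.065), (np.float64(0.11), 0.07), (np.float64(0.115), 0.068), (np.float64(0.12), 0.066), (np.float64(0.125), 0.073)]
0.05 []
```

View pics/c3.png

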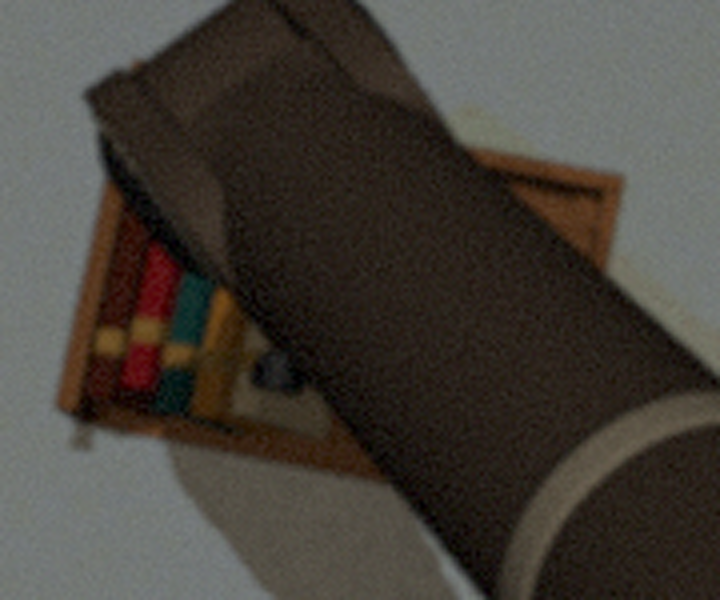

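```bash
python3 - <<'E'
from h import *
st();p=shot('scene');C=cloud(p)
i=p['frame'][140:340,260:460,::-1];i=cv2.convertScaleAbs(i,alpha=1.6);a=cv2.resize(i,None,fx=3,fy=3,interpolation=cv2.INTER_CUBIC)
cv2.imwrite('pics/c4.png',a)
E
```

```text
t 6.15 pos [0.5781 0.1377 0.0135] tray [-0.0039  0.0146] closing line -12.9 gap 0.5 F [ -9.6 -20.7  15.4]
```

View pics/c4.png

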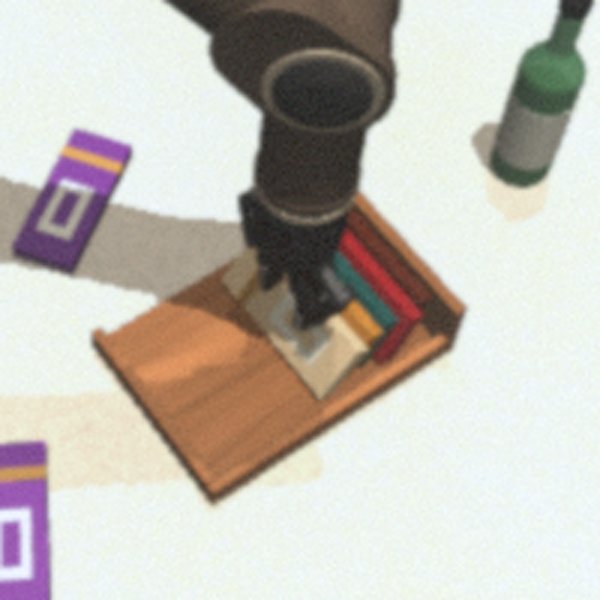

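The scene crop shows the fingertips at about (305,320), resting mid-face on cream rather than at its foot. I'll measure the real tip height from depth.

```bash
python3 - <<'E'
from h import *
p=shot('scene');C=cloud(p);st()
g=cv2.cvtColor(p['frame'],cv2.COLOR_RGB2GRAY)
for v in range(222,256,2):
    r=C[v,342:378:3];print(v,[f"{a*1000:.0f},{b*1000:.0f},{z*1000:.0f}{'*' if gg<45 else ''}" for (a,b),z,gg in zip(tr(r),r[:,2],g[v,342:378:3])])
E
```

```text
t 6.25 pos [0.5781 0.1378 0.0135] tray [-0.0039  0.0147] closing line -12.9 gap 0.5 F [ -8.4 -21.2  14.9]
222 ['-72,22,52', '-44,9,100*', '3,-21,186*', '10,-18,193*', '19,-17,204*', '24,-11,205*', '28,-5,205*', '32,-0,207*', '33,8,200*', '36,16,197*', '35,27,186*', '-13,88,70']
224 ['-68,19,50', '-60,23,57', '-20,-1,130*', '11,-18,186*', '16,-13,189*', '22,-9,191*', '28,-5,196*', '31,1,195*', '34,9,192*', '35,18,185*', '-17,81,61', '-12,88,61']
226 ['-63,16,48', '-39,6,91', '-19,-1,122*', '-26,16,98*', '18,-14,183*', '25,-11,190*', '29,-5,190*', '31,3,185*', '35,9,184*', '34,20,173*', '-9,75,67', '-9,87,56']
228 ['-62,16,40', '-55,20,47', '-27,7,95*', '-25,15,91*', '7,-4,150*', '14,0,155*', '20,5,159*', '29,6,170*', '34,10,173*', '34,21,163*', '-5,72,66', '-2,81,60']
230 ['-59,13,37', '-50,17,44', '-24,5,91*', '-24,15,82*', '-23,25,73*', '17,-2,152*', '21,5,151*', '30,6,162*', '36,10,167*', '37,19,160', '-1,69,62*', '4,75,64']
232 ['-55,11,33', '-46,14,43', '-25,6,79*', '-24,16,71*', '-23,26,62', '19,-3,146*', '20,6,140*', '31,6,154*', '39,8,163*', '41,16,158', '3,67,59', '10,71,65']
[... 996 characters left out ...]
', '-7,6,30', '-1,12,34', '18,5,67', '455,-411,1116*', '42,2,104*', '50,4,115*', '49,16,101', '38,39,62', '40,48,56']
248 ['-27,-8,5', '-21,-2,8', '-13,1,16', '-4,4,26', '3,9,31', '19,4,60', '26,8,66*', '31,14,67*', '51,5,105', '36,31,58', '44,34,65', '45,44,58']
250 ['-20,-13,8', '-15,-7,9', '-5,-5,21', '-2,3,20', '7,6,29', '15,9,38', '21,15,40', '29,18,49', '35,22,54', '42,27,59', '49,30,67', '53,37,64']
252 ['-15,-17,9', '-11,-9,6', '-7,-3,7', '2,1,16', '11,4,26', '17,8,31', '25,12,38', '31,16,44', '37,22,46', '45,24,56', '51,29,61', '56,35,61']
254 ['-10,-20,8', '-7,-13,5', '-3,-5,4', '8,-4,18', '16,-0,26', '21,6,28', '28,9,35', '37,12,44', '43,17,49', '49,22,53', '54,27,55', '61,31,62']
```

```bash
cat > tip.py <<'E'
from h import *
import sys
s=st();p=shot('scene');C=cloud(p);g=cv2.cvtColor(p['frame'],cv2.COLOR_RGB2GRAY)
L=tr(C)-tr(s['position']);z=C[...,2]-s['position'][2]
m=(np.abs(L)<.075).all(-1)&(z>-.03)&(z<.11)&(g<60)&(p['depth']>0)&(C[...,2]>.015)
for a in np.arange(-.03,.11,.01):
    k=m&(z>=a)&(z<a+.01)
    if k.sum()>2: print(f"z {a*1000:.0f}: n{k.sum()} x {np.percentile(L[k][:,0],[5,95]).round(3)} y {np.percentile(L[k][:,1],[5,95]).round(3)}")
E
python3 -m inch '[[-0.04,-0.2,0,0,0],[-0.08,-0.4,0.5,0,0],[-0.08,-0.4,0.8,0,0],[0,0,0.8,0,0],[0,0,0,0,0]]'; python3 tip.py
python3 -m inch '[[0,0,0,0,1],[0,0,0,0,1],[0,0,0,0,1],[0,0,0,0,1]]'; python3 tip.py
```

```text
t: 6.75
position: [0.5738, 0.0979, 0.1245]
orientation: [0.781, 0.624, 0.004, 0.002]
wrist_force: [0.8, 0.1, 0.7]
finger_gap: 0.504
gripper_force: 0.0
t 6.75 pos [0.5738 0.0979 0.1245] tray [ 0.0005 -0.0252] closing line -12.7 gap 0.5 F [0.8 0.1 0.7]
z 40: n14 x [-0.022 -0.021] y [-0.01   0.009]
z 50: n31 x [-0.022  0.036] y [-0.011  0.008]
z 60: n24 x [-0.022  0.035] y [-0.011  0.006]
z 70: n28 x [-0.023  0.033] y [-0.012  0.003]
z 80: n32 x [-0.024  0.045] y [-0.014  0.005]
z 90: n49 x [-0.044  0.054] y [-0.013  0.007]
z 100: n60 x [-0.048  0.058] y [-0.017  0.005]
t: 7.2
position: [0.5698, 0.0976, 0.1179]
orientation: [0.78, 0.625, -0.001, -0.001]
wrist_force: [-0.5, 0.6, -0.5]
finger_gap: 0.0
gripper_force: 0.0
t 7.2 pos [0.5698 0.0976 0.1179] tray [-0.0035 -0.0264] closing line -12.6 gap 0.0 F [-0.5  0.6 -0.5]
z 40: n10 x [0.001 0.011] y [-0.012 -0.006]
z 50: n19 x [-0.002  0.015] y [-0.012 -0.002]
z 60: n14 x [-0.003  0.015] y [-0.012 -0.007]
z 70: n9 x [-0.004  0.014] y [-0.013 -0.009]
z 80: n31 x [-0.003  0.028] y [-0.013  0.001]
z 90: n52 x [-0.027  0.034] y [-0.014  0.005]
z 100: n35 x [-0.033  0.042] y [-0.018 -0.009]
```

```bash
sed -i 's/&(g<60)//; s/C\[...,2\]>.015/C[...,2]>.078/' tip.py; cat >> tip.py <<'E'
v,u=np.where(m);i=p['frame'][v.min()-25:v.max()+35,u.min()-25:u.max()+35,::-1]
cv2.imwrite('pics/c5.png',cv2.resize(i,(int(i.shape[1]*5),int(i.shape[0]*5)),interpolation=cv2.INTER_CUBIC)[:600,:800])
E
python3 tip.py
```

```text
t 7.25 pos [0.5699 0.0975 0.1181] tray [-0.0033 -0.0264] closing line -12.6 gap 0.0 F [0.5 0.1 0.2]
z 40: n14 x [-0.009  0.013] y [-0.012  0.   ]
z 50: n21 x [-0.012  0.015] y [-0.012 -0.006]
z 60: n15 x [-0.007  0.013] y [-0.012 -0.006]
z 70: n12 x [-0.008  0.014] y [-0.013 -0.007]
z 80: n36 x [-0.023  0.027] y [-0.014  0.003]
z 90: n59 x [-0.035  0.034] y [-0.013  0.004]
z 100: n51 x [-0.04   0.043] y [-0.018 -0.008]
```

View pics/c5.png

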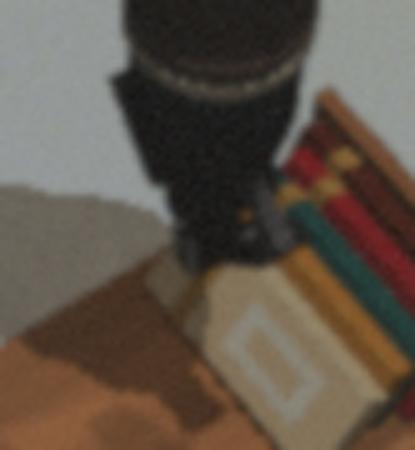

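```bash
python3 -m inch '[[-0.19,-0.86,0,0,1],[0,0,-0.8,0,1],[0,0,-0.8,0,1],[0,0,-0.4,0,1],[0,0,0,0,1]]'; python3 tip.py | head -8
```

```text
t: 7.8
position: [0.5583, 0.0539, 0.0159]
orientation: [0.781, 0.625, -0.002, -0.002]
wrist_force: [0.4, 0.1, 0.7]
finger_gap: 0.0
gripper_force: 0.0
t 7.8 pos [0.5583 0.0539 0.0159] tray [-0.0053 -0.0715] closing line -12.6 gap 0.0 F [0.4 0.1 0.7]
z 60: n7 x [-0.     0.016] y [-0.011 -0.007]
z 70: n9 x [-0.003  0.014] y [-0.013 -0.007]
z 80: n26 x [-0.023  0.023] y [-0.014  0.   ]
z 90: n43 x [-0.025  0.036] y [-0.014  0.004]
z 100: n27 x [-0.007  0.048] y [-0.018 -0.01 ]
```

```bash
python3 -m inch '[[0,0,-0.1,0,1],[0,0,-0.1,0,1],[0,0,-0.1,0,1],[0,0,-0.1,0,1],[0,0,0,0,1]]'
```

```text
t: 8.35
position: [0.5605, 0.0543, -0.0016]
orientation: [0.781, 0.625, -0.0, -0.0]
wrist_force: [0.1, 0.2, 0.7]
finger_gap: -0.002
gripper_force: 0.0
```

```bash
python3 -m inch '[[0,0,-0.1,0,1],[0,0,-0.1,0,1],[0,0,-0.1,0,1],[0,0,0,0,1]]'; python3 -m inch '[[0,0,-0.06,0,1],[0,0,-0.06,0,1],[0,0,0,0,1]]'
```

```text
t: 8.75
position: [0.5602, 0.0543, -0.017]
orientation: [0.781, 0.625, -0.001, -0.0]
wrist_force: [-0.2, 0.1, 1.0]
finger_gap: -0.001
gripper_force: 0.0
t: 9.05
position: [0.5606, 0.0543, -0.0225]
orientation: [0.781, 0.625, -0.0, -0.0]
wrist_force: [0.1, -0.0, 0.1]
finger_gap: -0.0
gripper_force: 0.0
```

```bash
python3 -m inch '[[0,0,-0.04,0,1],[0,0,-0.04,0,1]]';python3 -m inch '[[0,0,-0.04,0,1],[0,0,0,0,1]]'; 
```

```text
t: 9.25
position: [0.561, 0.0544, -0.0261]
orientation: [0.781, 0.625, 0.0, 0.0]
wrist_force: [1.5, 0.4, -0.1]
finger_gap: -0.002
gripper_force: 0.0
t: 9.45
position: [0.5606, 0.0543, -0.0284]
orientation: [0.781, 0.625, -0.0, -0.0]
wrist_force: [0.2, -0.3, 0.2]
finger_gap: 0.003
gripper_force: 0.0
```

```bash
python3 -m inch '[[0,0,-0.04,0,1],[0,0,0,0,1]]';python3 -m inch '[[0,0,-0.04,0,1],[0,0,0,0,1]]';python3 -m inch '[[0,0,-0.04,0,1],[0,0,0,0,1]]' 
```

```text
t: 9.65
position: [0.5607, 0.0544, -0.0303]
orientation: [0.781, 0.625, -0.0, -0.0]
wrist_force: [-0.9, -0.7, -0.7]
finger_gap: 0.001
gripper_force: 0.0
t: 9.85
position: [0.561, 0.0543, -0.0308]
orientation: [0.781, 0.625, -0.0, 0.0]
wrist_force: [-4.8, -0.7, 15.3]
finger_gap: 0.003
gripper_force: 7.3
t: 10.05
position: [0.5611, 0.0543, -0.0309]
orientation: [0.781, 0.625, -0.0, 0.001]
wrist_force: [-11.1, -1.3, 35.1]
finger_gap: -0.006
gripper_force: 17.7
```

Touching the floor shows the real fingertip is 38.5 mm above the reported TCP, with contact at z = −0.0305. I'll apply that offset from here on and repeat the foot push.

```bash
python3 -m inch '[[0,0,0.25,0,0.2],[0,0,0,0,0.2],[0,0,0,0,0.2],[0,0,0,0,0.2]]'; python3 -c "
from h import *
goto(-.003,.032,-.027)"
```

```text
t: 10.45
position: [0.5605, 0.0543, -0.0222]
orientation: [0.781, 0.625, -0.0, -0.0]
wrist_force: [-0.5, 0.3, -0.7]
finger_gap: 0.4
gripper_force: 0.0
t 10.45 pos [ 0.5605  0.0543 -0.0222] tray [-0.0032 -0.0707] closing line -12.6 gap 0.4 F [-0.5  0.3 -0.7]
delta scaled [0.44 2.  ] -0.1
```

```bash
python3 -m inch '[[0.064,0.293,-0.08,0,0.2],[0.064,0.293,0,0,0.2],[0.064,0.293,0,0,0.2],[0.017,0.078,0,0,0.2],[0.017,0.078,0,0,0.2],[0.017,0.078,0,0,0.2],[0.017,0.078,0,0,0.2],[0.017,0.078,0,0,0.2],[0.017,0.078,0,0,0.2]]'; python3 -c "
from h import *
goto(-.003,.032,-.027)"
```

```text
t: 11.35
position: [0.5755, 0.121, -0.0257]
orientation: [0.781, 0.625, -0.0, 0.0]
wrist_force: [-0.3, -1.5, -0.5]
finger_gap: 0.404
gripper_force: 0.8
t 11.35 pos [ 0.5755  0.121  -0.0257] tray [-0.0029 -0.0023] closing line -12.7 gap 0.4 F [-0.3 -1.5 -0.5]
delta scaled [0.14 0.67] -0.03
```

```bash
python3 -m inch '[[0.017,0.078,0,0,0.2],[0.017,0.078,0,0,0.2],[0.017,0.078,0,0,0.2],[0.017,0.078,0,0,0.2],[0.017,0.078,0,0,0.2]]'; python3 -m inch '[[0.009,0.04,0,0,0.2],[0.009,0.04,0,0,0.2],[0.009,0.04,0,0,0.2]]'; python3 -c "
from h import *
goto(-.003,.032,-.027)"
```

```text
t: 11.85
position: [0.5797, 0.1412, -0.0258]
orientation: [0.781, 0.625, -0.0, 0.0]
wrist_force: [-0.3, -3.4, -2.1]
finger_gap: 0.398
gripper_force: 1.7
t: 12.15
position: [0.5811, 0.1473, -0.0257]
orientation: [0.781, 0.625, -0.0, -0.0]
wrist_force: [-0.8, -3.3, -1.8]
finger_gap: 0.4
gripper_force: 1.6
t 12.15 pos [ 0.5811  0.1473 -0.0257] tray [-0.003   0.0246] closing line -12.6 gap 0.4 F [-0.8 -3.3 -1.8]
delta scaled [0.03 0.14] -0.03
```

```bash
python3 -m inch '[[0.009,0.04,0,0,0.2],[0.009,0.04,0,0,0.2]]'; python3 -m inch '[[0.006,0.03,0,0,0.2],[0.004,0.02,0,0,0.2]]'; python3 -c "
from h import *
st();p=shot('top');C=cloud(p)
m=near(p,C,T,(.19,.19),.02,.1);L=np.c_[tr(C[m]),C[m][:,2]]
q=L[abs(L[:,0]+.055)<.015];print([(round(y,3),round(float(np.median(q[abs(q[:,1]-y)<.002][:,2])),3)) for y in np.arange(.02,.13,.005) if (abs(q[:,1]-y)<.002).sum()>4])"
```

```text
t: 12.35
position: [0.5817, 0.1502, -0.0258]
orientation: [0.781, 0.625, -0.001, 0.0]
wrist_force: [-4.1, -10.1, 2.4]
finger_gap: 0.403
gripper_force: 1.9
t: 12.55
position: [0.5816, 0.1501, -0.0258]
orientation: [0.781, 0.625, -0.003, 0.001]
wrist_force: [-4.8, -13.4, 5.4]
finger_gap: 0.403
gripper_force: 1.0
t 12.55 pos [ 0.5816  0.1501 -0.0258] tray [-0.0031  0.0274] closing line -12.7 gap 0.4 F [ -4.8 -13.4   5.4]
[(np.float64(0.04), 0.038), (np.float64(0.045), 0.071), (np.float64(0.05), 0.07), (np.float64(0.055), 0.069), (np.float64(0.06), 0.07), (np.float64(0.065), 0.069), (np.float64(0.07), 0.07), (np.float64(0.075), 0.07), (np.float64(0.08), 0.071), (np.float64(0.085), 0.069), (np.float64(0.09), 0.069), (np.float64(0.095), 0.07), (np.float64(0.1), 0.069), (np.float64(0.105), 0.069), (np.float64(0.11), 0.07), (np.float64(0.115), 0.07), (np.float64(0.12), 0.069), (np.float64(0.125), 0.075)]
```

The top depth shows all five carton tops flat at z = 0.070, from tray y 0.042 to 0.123, so they're upright and tight. Next I back off and fetch the spare.

```bash
python3 -m inch '[[-0.043,-0.2,0,0,0.2],[-0.086,-0.4,0,0,0.2],[0,0,0.8,0,0],[0,0,0.9,0,-0.2],[0,0,0.9,0,-0.2]]'; python3 -c "
from h import *
goto(.5093,-.3268,.03,False)"
```

```text
t: 13.1
position: [0.5762, 0.125, 0.1062]
orientation: [0.78, 0.625, 0.001, -0.001]
wrist_force: [1.6, 0.5, 0.2]
finger_gap: 0.601
gripper_force: 0.0
t 13.1 pos [0.5762 0.125  0.1062] tray [-0.003   0.0018] closing line -12.6 gap 0.6 F [1.6 0.5 0.2]
delta scaled [-1.34 -9.04] -1.52
```

```bash
python3 -m inch '[[-0.12,-0.82,0,-0.043,-0.2],[-0.12,-0.82,0,-0.043,-0.2],[-0.12,-0.82,0,-0.043,-0.2],[-0.12,-0.82,0,-0.043,-0.2],[-0.12,-0.82,0,-0.043,-0.2],[-0.12,-0.82,0,-0.043,-0.2],[-0.12,-0.82,0,-0.043,-0.2],[-0.12,-0.82,0,-0.043,-0.2],[-0.12,-0.82,0,-0.044,-0.2],[-0.13,-0.83,0,0,-0.2],[-0.13,-0.83,0,0,-0.2],[0,0,0,0,-0.2]]'; python3 -c "
from h import *
goto(.5093,-.3268,-.01,False)
p=shot('top');C=cloud(p)
m=near(p,C,(.508,-.32),(.11,.04),.045,.075);Q=C[m];h=cv2.cvtColor(p['frame'],cv2.COLOR_RGB2HSV)[m];Q=Q[(h[:,0]>100)&(h[:,0]<128)&(h[:,1]>60)];print(len(Q),np.polyfit(Q[:,0],Q[:,1],1),Q.min(0),Q.max(0))
"
```

```text
t: 14.3
position: [0.5077, -0.3354, 0.1048]
orientation: [0.998, 0.062, 0.001, 0.002]
wrist_force: [-0.8, 0.6, -0.5]
finger_gap: 0.6
gripper_force: 0.0
t 14.3 pos [ 0.5077 -0.3354  0.1048] tray [ 0.0287 -0.4626] closing line -82.9 gap 0.6 F [-0.8  0.6 -0.5]
delta scaled [0.03 0.17] -2.3
514 [ 0.12609235 -0.38975683] [ 0.43752942 -0.34250311  0.04519965] [ 0.58345374 -0.31014939  0.0671286 ]
```

```bash
python3 -m inch '[[0.03,0.18,-0.5,0,-0.2],[0,0,-0.6,0,-0.2],[0,0,-0.6,0,-0.2],[0,0,-0.6,0,-0.2],[0,0,0,0,-0.2],[0,0,0,0,1],[0,0,0,0,1],[0,0,0,0,1],[0,0,0,0,1],[0,0,0,0,1]]' 40; python3 -m inch '[[0,0,0.3,0,1],[0,0,0.6,0,1],[0,0,0.8,0,1],[0,0,0.4,0,1],[0,0,0,0,1]]'; python3 -c "
from h import *
goto(-.01,-.01,.05)"
```

```text
t: 15.35
position: [0.5123, -0.3197, -0.0085]
orientation: [0.998, 0.066, 0.002, 0.001]
wrist_force: [0.4, 0.9, 7.4]
finger_gap: 0.179
gripper_force: 40.4
t: 15.85
position: [0.5127, -0.3206, 0.0992]
orientation: [0.998, 0.066, 0.003, 0.002]
wrist_force: [0.1, -0.2, -1.1]
finger_gap: 0.181
gripper_force: 39.3
t 15.85 pos [ 0.5127 -0.3206  0.0992] tray [ 0.0304 -0.4471] closing line -82.5 gap 0.18 F [ 0.1 -0.2 -1.1]
delta scaled [1.08 8.71] -0.98
```

```bash
python3 -m inch '[[0.129,0.795,0,-0.037,1],[0.129,0.795,0,-0.037,1],[0.129,0.795,0,-0.037,1],[0.129,0.795,0,0,1],[0.129,0.795,0,0,1],[0.129,0.795,0,0,1],[0.129,0.795,0,0,1],[0.129,0.795,0,0,1],[0.129,0.795,0,0,1],[0.129,0.795,0,0,1],[0.129,0.795,0,0,1],[0,0,0,0,1]]'; python3 -c "
from h import *
goto(.006,-.005,.001)
p=shot('top');C=cloud(p)
m=near(p,C,T,(.2,.2),.055,.25);Q=C[m];h=cv2.cvtColor(p['frame'],cv2.COLOR_RGB2HSV)[m];Q=Q[(h[:,0]>100)&(h[:,0]<128)&(h[:,1]>60)];L=tr(Q)
if len(Q): print(len(Q),L.min(0),L.max(0),Q[:,2].min(),Q[:,2].max())"
```

```text
t: 17.05
position: [0.5807, 0.1259, 0.0941]
orientation: [0.995, -0.104, -0.0, -0.002]
wrist_force: [-0.6, -0.4, -1.1]
finger_gap: 0.179
gripper_force: 39.4
t 17.05 pos [0.5807 0.1259 0.0941] tray [0.0012 0.0036] closing line 78.0 gap 0.18 F [-0.6 -0.4 -1.1]
delta scaled [ 0.06 -0.19] -1.86
1 [-0.01218209  0.06178604] [-0.01218209  0.06178604] 0.22500247075530538 0.22500247075530538
```

```bash
python3 -m inch '[[0.06,-0.19,0,-0.003,1],[0,0,-0.6,0,1],[0,0,-0.6,0,1],[0,0,-0.35,0,1],[0,0,-0.16,0,1],[0,0,0,0,1]]';  python3 -c "
from h import *
goto(.006,-.005,.0)"
```

```text
t: 17.7
position: [0.5839, 0.1061, 0.0079]
orientation: [0.993, -0.114, -0.001, 0.001]
wrist_force: [1.3, 0.3, -1.3]
finger_gap: 0.181
gripper_force: 39.5
t 17.7 pos [0.5839 0.1061 0.0079] tray [ 0.0085 -0.0151] closing line 76.9 gap 0.18 F [ 1.3  0.3 -1.3]
delta scaled [-0.01  0.21] -0.16
```

```bash
python3 -m inch '[[0,0,-0.06,0,1],[0,0,-0.05,0,1],[0,0,-0.03,0,1],[0,0,0,0,1]]'; python3 -m inch '[[0,0,-0.02,0,1],[0,0,0,0,1]]'
```

```text
t: 18.1
position: [0.5847, 0.1085, 0.0022]
orientation: [0.994, -0.113, 0.0, -0.0]
wrist_force: [-0.5, 0.1, -0.5]
finger_gap: 0.181
gripper_force: 39.5
t: 18.3
position: [0.5845, 0.1085, 0.001]
orientation: [0.994, -0.113, 0.0, 0.0]
wrist_force: [-0.7, -0.4, -0.3]
finger_gap: 0.184
gripper_force: 39.5
```

```bash
python3 -m inch '[[0,0,-0.03,0,1],[0,0,0,0,1]]'; python3 -m inch '[[0,0,-0.02,0,1],[0,0,0,0,1]]'
```

```text
t: 18.5
position: [0.5847, 0.1086, -0.0004]
orientation: [0.994, -0.113, 0.0, -0.0]
wrist_force: [-0.1, -0.4, 0.7]
finger_gap: 0.183
gripper_force: 39.7
t: 18.7
position: [0.5847, 0.1086, -0.0005]
orientation: [0.994, -0.113, 0.0, -0.0]
wrist_force: [-3.6, -0.6, 10.1]
finger_gap: 0.183
gripper_force: 40.9
```

```bash
python3 -m inch '[[0,0,0.02,0,0.1],[0,0,0,0,0.1],[0,0,0,0,0.1],[0,0,0.3,0,0.1],[0,0,0.8,0,0.1],[0,0,0.9,0,0.1],[0,0,0.3,0,0.1]]'; python3 -m inch '[[-0.06,-0.25,0,0.0455,0.2],[-0.06,-0.25,0,0.0455,0.2],[-0.06,-0.25,0,0.0455,0.2],[-0.06,-0.25,0,0.0455,0.2],[0,0,0,0.0455,0.2],[0,0,0,0.0455,0.2],[0,0,0,0.0455,0.2],[0,0,0,0.0455,0.2],[0,0,0,0.0455,0.2],[0,0,0,0.0455,0.2],[0,0,0,0.0455,0.2],[0,0,0,0,0.2]]';  python3 - <<'E'
from h import *
goto(.002,-.065,-.026)
for n in('scene','top'):
    p=shot(n);C=cloud(p)
    m=near(p,C,T,(.2,.2),.055,.08);Q=C[m];h=cv2.cvtColor(p['frame'],cv2.COLOR_RGB2HSV)[m];k=(h[:,0]>100)&(h[:,0]<128)&(h[:,1]>70);L=tr(Q[k])
    if k.sum()>5: print(n,k.sum(),np.percentile(L,[2,98],axis=0),np.polyfit(L[:,0],L[:,1],1),np.percentile(Q[k][:,2],[5,95]))
i=p['frame'][150:300,220:400,::-1];cv2.imwrite('pics/c6.png',cv2.resize(i,None,fx=4,fy=4,interpolation=cv2.INTER_CUBIC))
E
```

```text
t: 19.4
position: [0.587, 0.1092, 0.1201]
orientation: [0.994, -0.113, 0.003, -0.001]
wrist_force: [0.4, 1.0, -0.2]
finger_gap: 0.448
gripper_force: 0.0
t: 20.6
position: [0.5727, 0.0582, 0.1152]
orientation: [0.782, 0.624, 0.0, 0.0]
wrist_force: [0.3, -0.5, -0.1]
finger_gap: 0.399
gripper_force: 0.0
t 20.6 pos [0.5727 0.0582 0.1152] tray [ 0.0078 -0.0642] closing line -12.8 gap 0.4 F [ 0.3 -0.5 -0.1]
delta scaled [-0.12  0.01] -2.82
scene 190 [[-0.00018542 -0.0220501 ]
 [ 0.08192561 -0.00652328]] [-0.01675944 -0.01424954] [0.06267683 0.07130275]
top 312 [[-0.0696336  -0.01935994]
 [ 0.03945948 -0.00582964]] [ 0.00241047 -0.01248216] [0.06412401 0.0722573 ]
```

```bash
python3 -m inch '[[-0.12,0,-0.6,0,0.2],[0,0,-0.8,0,0.2],[0,0,-0.8,0,0.2],[0,0,-0.45,0,0.2],[0,0,-0.18,0,0.2],[0.043,0.195,0,0,0.2],[0.043,0.195,0,0,0.2],[0.017,0.078,0,0,0.2],[0.017,0.078,0,0,0.2],[0.017,0.078,0,0,0.2],[0.017,0.078,0,0,0.2],[0,0,0,0,0.2]]'; python3 -c "
from h import *
goto(.002,.0114,-.026)"
```

```text
t: 21.9
position: [0.5744, 0.0941, -0.0268]
orientation: [0.782, 0.623, 0.0, 0.0]
wrist_force: [0.4, -0.6, 0.0]
finger_gap: 0.398
gripper_force: 0.0
t 21.9 pos [ 0.5744  0.0941 -0.0268] tray [ 0.0018 -0.0288] closing line -12.9 gap 0.4 F [ 0.4 -0.6  0. ]
delta scaled [0.18 0.78] 0.02
```

```bash
python3 -m inch '[[0.013,0.059,0,0,0.2],[0.013,0.059,0,0,0.2],[0.013,0.059,0,0,0.2],[0.013,0.059,0,0,0.2],[0.013,0.059,0,0,0.2],[0.013,0.059,0,0,0.2],[0.013,0.059,0,0,0.2],[0.013,0.059,0,0,0.2],[0.013,0.059,0,0,0.2],[0.013,0.059,0,0,0.2],[0.013,0.059,0,0,0.2]]'; python3 -c "
from h import *
goto(.002,.0114,-.026)
p=shot('top');C=cloud(p)
m=near(p,C,T,(.19,.19),.02,.1);L=np.c_[tr(C[m]),C[m][:,2]]
q=L[abs(L[:,0]+.055)<.015];print([(round(y,3),round(float(np.median(q[abs(q[:,1]-y)<.002][:,2])),3)) for y in np.arange(-.01,.13,.005) if (abs(q[:,1]-y)<.002).sum()>4])"
```

```text
t: 23.0
position: [0.5814, 0.1263, -0.0271]
orientation: [0.782, 0.623, 0.0, -0.0]
wrist_force: [-0.8, -0.8, 0.0]
finger_gap: 0.399
gripper_force: 0.3
t 23.0 pos [ 0.5814  0.1263 -0.0271] tray [0.0018 0.0042] closing line -12.9 gap 0.4 F [-0.8 -0.8  0. ]
delta scaled [0.04 0.14] 0.02
[(np.float64(-0.005), 0.089), (np.float64(0.02), 0.062), (np.float64(0.025), 0.069), (np.float64(0.03), 0.069), (np.float64(0.035), 0.068), (np.float64(0.04), 0.066), (np.float64(0.045), 0.069), (np.float64(0.05), 0.07), (np.float64(0.055), 0.07), (np.float64(0.06), 0.069), (np.float64(0.065), 0.07), (np.float64(0.07), 0.069), (np.float64(0.075), 0.07), (np.float64(0.08), 0.069), (np.float64(0.085), 0.069), (np.float64(0.09), 0.068), (np.float64(0.095), 0.069), (np.float64(0.1), 0.069), (np.float64(0.105), 0.07), (np.float64(0.11), 0.07), (np.float64(0.115), 0.069), (np.float64(0.12), 0.069), (np.float64(0.125), 0.072), (np.float64(0.13), 0.075)]
```

```bash
python3 -m inch '[[0.013,0.059,0,0,0.2],[0.009,0.04,0,0,0.2]]';python3 -m inch '[[0.006,0.03,0,0,0.2],[0.004,0.02,0,0,0.2]]';  python3 -c "
from h import *
goto(.002,.0114,-.026)"
```

```text
t: 23.25
position: [0.5825, 0.131, -0.0271]
orientation: [0.782, 0.623, -0.0, 0.0]
wrist_force: [-0.8, -1.6, -0.7]
finger_gap: 0.402
gripper_force: 0.0
t: 23.45
position: [0.5829, 0.1332, -0.0271]
orientation: [0.782, 0.623, -0.0, 0.0]
wrist_force: [-0.9, -2.9, 1.6]
finger_gap: 0.4
gripper_force: 0.2
t 23.45 pos [ 0.5829  0.1332 -0.0271] tray [0.0018 0.0113] closing line -12.9 gap 0.4 F [-0.9 -2.9  1.6]
delta scaled [0.01 0.  ] 0.02
```

```bash
python3 -m inch '[[-0.043,-0.2,0,0,0.5],[-0.06,-0.3,0.2,0,0.5],[0,0,0.8,0,1],[0,0,0.9,0,1],[0,0,0.6,0,1]]'; python3 -m inch '[[-0.3,0.3,0,-0.0455,1],[-0.3,0.3,0,-0.0455,1],[-0.3,0.3,0,-0.0455,1],[-0.3,0.3,0,-0.0455,1],[-0.3,0.3,0,-0.0455,1],[-0.3,0.2,0,-0.0455,1],[-0.3,0,0,-0.0455,1],[0,0,0,-0.0455,1],[0,0,0,-0.0455,1],[0,0,0,-0.0455,1],[0,0,0,-0.0455,1],[0,0,0,0,1]]';python3 - <<'E'
from h import *
goto(-.130,.043,-.003)
p=shot('top');C=cloud(p)
m=near(p,C,T,(.2,.2),.055,.08);L=tr(C[m])
for i in range(6):
    y=.115-.016*i; q=L[(abs(L[:,1]-y)<.005)&(abs(L[:,0])<.1)]; print(i,len(q),np.percentile(q[:,0],[.5,99.5]).round(3),np.polyfit(L[:,0],L[:,1],0)[0] if 0 else '')
i=p['frame'][140:310,200:400,::-1];i=cv2.convertScaleAbs(i,alpha=1.8);cv2.imwrite('pics/c7.png',cv2.resize(i,None,fx=3.5,fy=3.5,interpolation=cv2.INTER_CUBIC))
E
```

```text
t: 23.95
position: [0.5785, 0.1081, 0.1007]
orientation: [0.782, 0.623, 0.001, 0.0]
wrist_force: [0.3, -0.9, 0.8]
finger_gap: -0.001
gripper_force: 0.0
t: 25.15
position: [0.4728, 0.1931, 0.098]
orientation: [0.993, -0.114, 0.0, -0.0]
wrist_force: [0.5, 0.2, -0.4]
finger_gap: 0.001
gripper_force: 0.0
t 25.15 pos [0.4728 0.1931 0.098 ] tray [-0.1186  0.0461] closing line 76.9 gap 0.0 F [ 0.5  0.2 -0.4]
delta scaled [-0.24 -0.01] -2.02
0 97 [0.017 0.065] 
1 137 [0.011 0.075] 
2 139 [0.004 0.073] 
3 171 [-0.011  0.067] 
4 214 [-0.027  0.071] 
5 270 [-0.046  0.078]
```

View pics/c7.png

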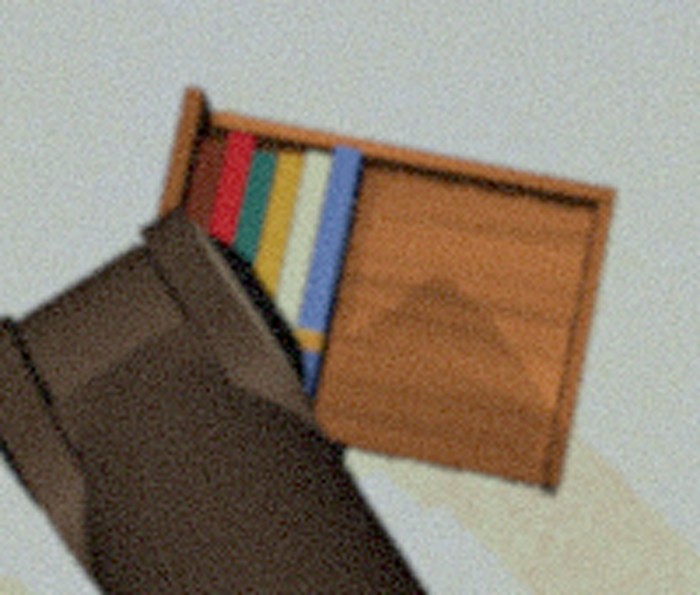

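The picture shows six upright cartons together at the panel, with ragged far ends (crimson and blue closest to the lip, brown and mustard farthest). Now I push the near ends toward the lip, two cartons at a time.

```bash
python3 -m inch '[[-0.24,-0.01,-0.4,0.003,1],[0,0,-0.8,0,1],[0,0,-0.6,0,1],[0,0,-0.22,0,1],[0.195,-0.043,0,0,1],[0.098,-0.021,0,0,1],[0.078,-0.017,0,0,1],[0.078,-0.017,0,0,1],[0.078,-0.017,0,0,1],[0.078,-0.017,0,0,1],[0.078,-0.017,0,0,1],[0,0,0,0,1]]'; python3 -c "
from h import *
goto(-.079,.043)"
```

```text
t: 26.4
position: [0.4956, 0.1854, -0.003]
orientation: [0.994, -0.109, 0.0, -0.0]
wrist_force: [-1.8, 0.4, -0.8]
finger_gap: 0.001
gripper_force: 0.0
t 26.4 pos [ 0.4956  0.1854 -0.003 ] tray [-0.0947  0.0435] closing line 77.5 gap 0.0 F [-1.8  0.4 -0.8]
delta scaled [ 0.31 -0.08]
```

```bash
python3 -m inch '[[0.06,-0.013,0,0,1],[0.06,-0.013,0,0,1],[0.04,-0.009,0,0,1]]'; python3 -m inch '[[0.04,-0.009,0,0,1],[0.04,-0.009,0,0,1]]';python3 -m inch '[[0.02,-0.004,0,0,1],[0.02,-0.004,0,0,1]]'; python3 -c "
from h import *
goto(-.079,.043)"
```

```text
t: 26.7
position: [0.503, 0.1837, -0.0032]
orientation: [0.994, -0.108, -0.0, 0.0]
wrist_force: [-1.2, 1.2, 2.3]
finger_gap: -0.002
gripper_force: 0.9
t: 26.9
position: [0.5067, 0.1829, -0.0032]
orientation: [0.994, -0.108, -0.0, 0.0]
wrist_force: [-1.5, -0.5, 1.2]
finger_gap: 0.005
gripper_force: 0.7
t: 27.1
position: [0.5089, 0.1824, -0.0032]
orientation: [0.994, -0.108, -0.0, 0.0]
wrist_force: [-1.6, -0.2, 0.2]
finger_gap: 0.001
gripper_force: 0.5
t 27.1 pos [ 0.5089  0.1824 -0.0032] tray [-0.0811  0.0435] closing line 77.6 gap 0.0 F [-1.6 -0.2  0.2]
delta scaled [ 0.04 -0.02]
```

```bash
python3 -m inch '[[0.03,-0.006,0,0,1],[0.03,-0.006,0,0,1]]'; python3 -m inch '[[0.02,-0.004,0,0,1],[0.02,-0.004,0,0,1]]';python3 -m inch '[[0.02,-0.004,0,0,1],[0.02,-0.004,0,0,1]]'; python3 -c "
from h import *
goto(-.079,.043)"
```

```text
t: 27.3
position: [0.5118, 0.1818, -0.0032]
orientation: [0.994, -0.108, -0.0, 0.0]
wrist_force: [-1.4, 0.5, -0.5]
finger_gap: 0.0
gripper_force: 0.8
t: 27.5
position: [0.5139, 0.1814, -0.0032]
orientation: [0.994, -0.108, -0.0, 0.0]
wrist_force: [-1.1, 0.8, -1.5]
finger_gap: -0.004
gripper_force: 0.7
t: 27.7
position: [0.516, 0.181, -0.0032]
orientation: [0.994, -0.108, -0.0, 0.0]
wrist_force: [-2.0, -0.1, -0.9]
finger_gap: -0.0
gripper_force: 0.7
t 27.7 pos [ 0.516   0.181  -0.0032] tray [-0.0739  0.0436] closing line 77.6 gap -0.0 F [-2.  -0.1 -0.9]
delta scaled [-0.1   0.01]
```

```bash
python3 -m inch '[[0.02,-0.004,0,0,1],[0.01,-0.002,0,0,1]]'; python3 -m inch '[[0.02,-0.004,0,0,1],[0.01,-0.002,0,0,1]]'; python3 - <<'E'
from h import *
st()
p=shot('top');C=cloud(p)
m=near(p,C,T,(.2,.2),.055,.08);L=tr(C[m])
for i in range(6):
    y=.115-.016*i; q=L[(abs(L[:,1]-y)<.005)&(abs(L[:,0])<.1)]; print(i,len(q),np.percentile(q[:,0],[50,99]).round(3))
E
```

```text
t: 27.9
position: [0.516, 0.1809, -0.0032]
orientation: [0.994, -0.108, -0.001, 0.0]
wrist_force: [-7.5, 0.7, 4.6]
finger_gap: -0.003
gripper_force: 3.8
t: 28.1
position: [0.5159, 0.1809, -0.0033]
orientation: [0.994, -0.108, -0.002, 0.001]
wrist_force: [-12.7, 2.2, 8.6]
finger_gap: -0.001
gripper_force: 6.1
t 28.1 pos [ 0.5159  0.1809 -0.0033] tray [-0.0739  0.0434] closing line 77.6 gap -0.0 F [-12.7   2.2   8.6]
0 56 [0.052 0.065]
1 34 [0.067 0.075]
2 24 [0.061 0.073]
3 67 [0.065 0.081]
4 98 [0.063 0.084]
5 136 [0.055 0.084]
```

```bash
python3 -m inch '[[-0.35,0.075,0,0,1],[-0.4,0.088,0,0,1],[0.137,0.625,0,0,1],[0.156,-0.034,0,0,1],[0.098,-0.021,0,0,1],[0.06,-0.013,0,0,1],[0.06,-0.013,0,0,1],[0.06,-0.013,0,0,1],[0.06,-0.013,0,0,1],[0.06,-0.013,0,0,1]]'; python3 -c "
from h import *
goto(-.0739,.075)"
```

```text
t: 29.15
position: [0.5162, 0.2134, -0.0032]
orientation: [0.994, -0.109, -0.0, 0.0]
wrist_force: [0.3, 0.1, -1.0]
finger_gap: 0.002
gripper_force: 0.3
t 29.15 pos [ 0.5162  0.2134 -0.0032] tray [-0.0806  0.0752] closing line 77.5 gap 0.0 F [ 0.3  0.1 -1. ]
delta scaled [ 0.13 -0.03]
```

```bash
python3 -m inch '[[0.04,-0.009,0,0,1],[0.04,-0.009,0,0,1],[0.03,-0.006,0,0,1]]'; python3 -m inch '[[0.02,-0.004,0,0,1],[0.02,-0.004,0,0,1]]'; python3 -m inch '[[0.02,-0.004,0,0,1],[0.01,-0.002,0,0,1]]';  python3 -c "
from h import *
goto(-.0739,.075)"
```

```text
t: 29.45
position: [0.5212, 0.2126, -0.0032]
orientation: [0.994, -0.108, -0.0, 0.0]
wrist_force: [-2.4, 0.0, 2.1]
finger_gap: 0.001
gripper_force: 1.1
t: 29.65
position: [0.523, 0.2123, -0.0032]
orientation: [0.994, -0.108, -0.0, 0.0]
wrist_force: [-5.8, 0.0, 4.4]
finger_gap: -0.002
gripper_force: 3.1
t: 29.85
position: [0.5229, 0.2123, -0.0033]
orientation: [0.994, -0.108, -0.002, 0.0]
wrist_force: [-10.5, 1.6, 7.1]
finger_gap: 0.001
gripper_force: 4.8
t 29.85 pos [ 0.5229  0.2123 -0.0033] tray [-0.0739  0.0756] closing line 77.6 gap 0.0 F [-10.5   1.6   7.1]
delta scaled [-0.   -0.01]
```

```bash
python3 -m inch '[[-0.35,0.075,0,0,1],[-0.4,0.088,0,0,1],[0.12,0.547,0,0,1],[0.156,-0.034,0,0,1],[0.098,-0.021,0,0,1],[0.06,-0.013,0,0,1],[0.06,-0.013,0,0,1],[0.06,-0.013,0,0,1],[0.06,-0.013,0,0,1],[0.06,-0.013,0,0,1]]'; python3 -m inch '[[0.04,-0.009,0,0,1],[0.04,-0.009,0,0,1],[0.03,-0.006,0,0,1]]'; python3 -m inch '[[0.02,-0.004,0,0,1],[0.02,-0.004,0,0,1]]'; python3 -m inch '[[0.02,-0.004,0,0,1],[0.01,-0.002,0,0,1]]';  python3 -c "
from h import *
goto(-.0739,.104)"
```

```text
t: 30.85
position: [0.5211, 0.2409, -0.0032]
orientation: [0.994, -0.109, -0.0, 0.0]
wrist_force: [-2.9, -0.2, 0.9]
finger_gap: -0.0
gripper_force: 1.4
t: 31.15
position: [0.5263, 0.24, -0.0032]
orientation: [0.994, -0.108, -0.0, 0.0]
wrist_force: [-4.4, -1.0, 3.6]
finger_gap: -0.002
gripper_force: 2.8
t: 31.35
position: [0.5281, 0.2398, -0.0031]
orientation: [0.994, -0.108, -0.0, 0.0]
wrist_force: [-5.3, -2.2, 3.8]
finger_gap: -0.0
gripper_force: 3.0
t: 31.55
position: [0.5289, 0.2395, -0.0032]
orientation: [0.994, -0.108, -0.001, 0.0]
wrist_force: [-8.4, -1.9, 7.1]
finger_gap: -0.006
gripper_force: 4.8
t 31.55 pos [ 0.5289  0.2395 -0.0032] tray [-0.0738  0.1035] closing line 77.6 gap -0.01 F [-8.4 -1.9  7.1]
delta scaled [-0.    0.01]
```

```bash
python3 -m inch '[[-0.35,0.075,0,0,1],[-0.3,0.07,0,0,1],[0,0,0.7,0,1],[0,0,0.8,0,1],[0,0,0.6,0,1],[0.4,-0.7,0,0.0455,0.2],[0.4,-0.7,0,0.0455,0.2],[0.4,-0.7,0,0.0455,0.2],[0.4,-0.6,0,0.0455,0.2],[0.1,-0.3,0,0.0455,0.2],[0,0,0,0.0455,0.2],[0,0,0,0.0455,0.2]]'; python3 -m inch '[[0,0,0,0.0455,0.2],[0,0,0,0.0455,0.2],[0,0,0,0.0455,0.2],[0,0,0,0.0455,0.2],[0,0,0,0,0.2]]';python3 -c "
from h import *
goto(.005,-.03,-.026)"
```

```text
t: 32.75
position: [0.5831, 0.0962, 0.1018]
orientation: [0.923, 0.384, 0.0, 0.0]
wrist_force: [-1.2, 1.0, -0.4]
finger_gap: 0.397
gripper_force: 0.0
t: 33.25
position: [0.5827, 0.0971, 0.1018]
orientation: [0.778, 0.628, 0.0, -0.0]
wrist_force: [0.1, -0.2, -0.6]
finger_gap: 0.403
gripper_force: 0.0
t 33.25 pos [0.5827 0.0971 0.1018] tray [ 0.0093 -0.0241] closing line -12.2 gap 0.4 F [ 0.1 -0.2 -0.6]
delta scaled [-0.11 -0.1 ] -2.56
```

```bash
python3 -m inch '[[0,-0.1,-0.6,0,0.2],[0,0,-0.8,0,0.2],[0,0,-0.7,0,0.2],[0,0,-0.3,0,0.2],[0,0,-0.1,0,0.2],[0.043,0.195,0,0,0.2],[0.043,0.195,0,0,0.2],[0.017,0.078,0,0,0.2],[0.017,0.078,0,0,0.2],[0.013,0.059,0,0,0.2]]'; python3 -c "
from h import *
goto(.005,.0114,-.026)"
```

```text
t: 34.25
position: [0.5898, 0.1227, -0.0224]
orientation: [0.779, 0.627, 0.0, 0.0]
wrist_force: [-0.5, 0.0, 0.2]
finger_gap: 0.402
gripper_force: 0.0
t 34.25 pos [ 0.5898  0.1227 -0.0224] tray [0.0108 0.0024] closing line -12.3 gap 0.4 F [-0.5  0.   0.2]
delta scaled [-0.07  0.2 ] -0.07
```

```bash
python3 -m inch '[[0.013,0.059,-0.05,0,0.2],[0.009,0.04,0,0,0.2],[0.009,0.04,0,0,0.2],[0.006,0.03,0,0,0.2]]'; python3 -m inch '[[0.006,0.03,0,0,0.2],[0.006,0.03,0,0,0.2]]'; python3 -m inch '[[0.006,0.03,0,0,0.2],[0.004,0.02,0,0,0.2]]'; python3 -c "
from h import *
goto(.005,.0114,-.026)"
```

```text
t: 34.65
position: [0.5911, 0.1301, -0.0257]
orientation: [0.779, 0.627, -0.0, 0.0]
wrist_force: [-0.4, -0.9, 1.6]
finger_gap: 0.398
gripper_force: 0.0
t: 34.85
position: [0.5915, 0.1318, -0.0257]
orientation: [0.779, 0.627, -0.001, 0.001]
wrist_force: [-2.0, -8.7, 4.9]
finger_gap: 0.399
gripper_force: 0.1
t: 35.05
position: [0.5915, 0.1316, -0.026]
orientation: [0.78, 0.626, -0.003, 0.001]
wrist_force: [-3.5, -12.8, 6.1]
finger_gap: 0.401
gripper_force: 0.0
t 35.05 pos [ 0.5915  0.1316 -0.026 ] tray [0.0105 0.0115] closing line -12.5 gap 0.4 F [ -3.5 -12.8   6.1]
delta scaled [-0.11  0.02] -0.0
```

Tight. I back off straight, rise, move clear and check.

```bash
python3 -m inch '[[-0.043,-0.2,0,0,0.2],[-0.086,-0.4,0,0,0.2],[0,0,0.8,0,0.2],[0,0,0.9,0,0.2],[0,0,0.9,0,0.2],[-0.3,-0.8,0.3,0,0.2],[-0.3,-0.9,0,0,0.2],[-0.3,-0.9,0,0,0.2],[-0.3,-0.9,0,0,0.2],[-0.3,-0.9,0,0,0.2],[0,0,0,0,0.2]]'; python3 - <<'E'
from h import *
st();p=shot('top');C=cloud(p)
m=near(p,C,T,(.2,.2),.02,.085);L=np.c_[tr(C[m]),C[m][:,2]]
for i in range(6):
    y=.115-.016*i; q=L[(abs(L[:,1]-y)<.005)&(abs(L[:,0])<.1)&(L[:,2]>.055)]; print(i,len(q),np.percentile(q[:,0],[1,99]).round(3),np.percentile(q[:,2],[5,50,95]).round(3))
for x in(-.05,.06):
    q=L[abs(L[:,0]-x)<.015];print([(round(y,3),round(float(np.median(q[abs(q[:,1]-y)<.0015][:,2])),3)) for y in np.arange(.015,.13,.004) if (abs(q[:,1]-y)<.0015).sum()>2])
i=p['frame'][140:310,200:400,::-1];i=cv2.convertScaleAbs(i,alpha=1.8);cv2.imwrite('pics/c8.png',cv2.resize(i,None,fx=3.5,fy=3.5,interpolation=cv2.INTER_CUBIC))
E
```

```text
t: 36.15
position: [0.5083, -0.1217, 0.1192]
orientation: [0.782, 0.623, -0.002, 0.001]
wrist_force: [-0.2, -0.7, 0.1]
finger_gap: 0.399
gripper_force: 0.0
t 36.15 pos [ 0.5083 -0.1217  0.1192] tray [-0.0165 -0.2538] closing line -12.9 gap 0.4 F [-0.2 -0.7  0.1]
0 331 [-0.064  0.084] [0.066 0.069 0.073]
1 331 [-0.064  0.084] [0.066 0.069 0.073]
2 331 [-0.064  0.084] [0.065 0.069 0.072]
3 336 [-0.064  0.084] [0.066 0.069 0.073]
4 336 [-0.064  0.084] [0.066 0.069 0.073]
5 335 [-0.063  0.083] [0.066 0.069 0.073]
[(np.float64(0.023), 0.052), (np.float64(0.027), 0.069), (np.float64(0.031), 0.069), (np.float64(0.035), 0.069), (np.float64(0.039), 0.068), (np.float64(0.043), 0.07), (np.float64(0.047), 0.069), (np.float64(0.051), 0.069), (np.float64(0.055), 0.07), (np.float64(0.059), 0.068), (np.float64(0.063), 0.068), (np.float64(0.067), 0.069), (np.float64(0.071), 0.069), (np.float64(0.075), 0.07), (np.float64(0.079), 0.069), (np.float64(0.083), 0.068), (np.float64(0.087), 0.069), (np.float64(0.091), 0.069), (np.float64(0.095), 0.068), (np.float64(0.099), 0.068), (np.float64(0.103), 0.067),
[... 218 characters left out ...]
.07), (np.float64(0.031), 0.07), (np.float64(0.035), 0.069), (np.float64(0.039), 0.069), (np.float64(0.043), 0.07), (np.float64(0.047), 0.069), (np.float64(0.051), 0.069), (np.float64(0.055), 0.069), (np.float64(0.059), 0.068), (np.float64(0.063), 0.069), (np.float64(0.067), 0.069), (np.float64(0.071), 0.07), (np.float64(0.075), 0.069), (np.float64(0.079), 0.069), (np.float64(0.083), 0.069), (np.float64(0.087), 0.069), (np.float64(0.091), 0.069), (np.float64(0.095), 0.069), (np.float64(0.099), 0.069), (np.float64(0.103), 0.068), (np.float64(0.107), 0.069), (np.float64(0.111), 0.07), (np.float64(0.115), 0.069), (np.float64(0.119), 0.069), (np.float64(0.123), 0.07), (np.float64(0.127), 0.075)]
```

View pics/c8.png

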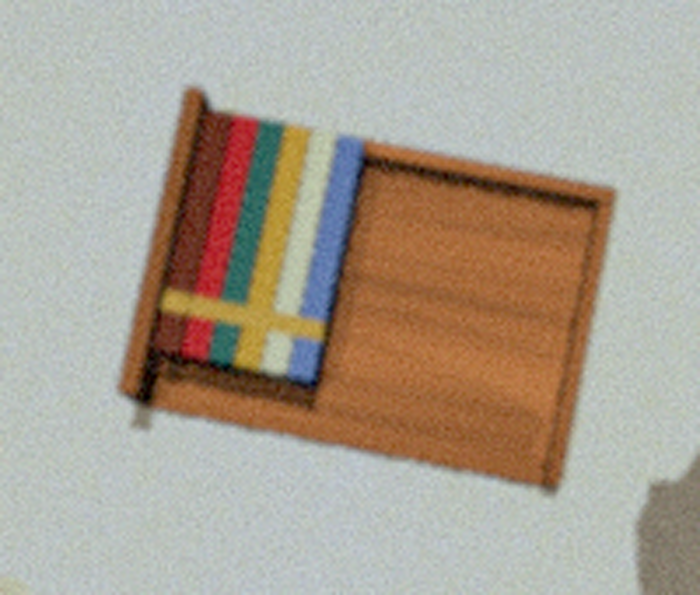

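The picture shows all six cartons upright, tight against the panel and flush at the lip, with their bands aligned.

```bash
python3 -c "
from workcell import *
print(finish_job())"
```

```text
the job is handed in; nothing more can be done
None
```

I handed the job in at about 36 s: the final camera check showed all six cartons, blue included, upright, tight against the end panel and flush with the front lip. I never touched the jar, the oil bottle, the mill or the purple look-alikes.

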